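# Pack the bench kit tray

## Task

Pack the low kit tray with the four pockets for the next run: stand the smaller bottle in the square pocket, the timer in the short narrow pocket, the longer white slab-like rack (plain top, many faint small holes in its face), on its long edge as it stands now, in the long narrow pocket, and the longer tube block (seven holes) in the wide long pocket. Each must end upright, fully down on the floor of its own pocket and let go. The bigger bottle and the short four-hole block do not belong to the kit: leave them standing where they are.

Things in the scene. Friction and masses are not known exactly. Their poses are not given: they have to be found in the camera images.
- small_bottle_mid (a point): The smaller of the two bottles: brown, round, with a black screw cap, 90 mm high, standing; straight body 48 mm across up to about 55 mm height, cap 24 mm across; 70 g. Point: on its axis, half-way up (45 mm above its foot). z up.
- timer_mid (a point): White bench timer with a display and three buttons, standing on edge: 22 mm thick (x), 68 mm long (y), 62 mm high (z); 70 g. Point: its centre, 31 mm above its foot.
- plate_rack_mid (a point): Flat white rack like a slab, plain on top, with rows of small faint holes in the face towards the robot, standing on its long edge: 22 mm thick (x), 118 mm long (y), 78 mm high (z); 60 g. Point: its centre, 39 mm above its foot.
- long_block_mid (a point): The longer of the two tube blocks: a solid whitish bar with a row of seven round black holes in its top, 34 mm wide (x), 110 mm long (y), 38 mm high (z); 180 g. Point: its centre, 19 mm above its foot.
- big_bottle_mid (a point): The bigger of the two bottles, a look-alike that stays where it is: white, round, 60 mm across and 118 mm high, with a yellow-orange screw cap. Point: on its axis, half-way up (59 mm above its foot). z up.
- short_block_mid (a point): The shorter tube block, a look-alike that stays where it is: same section and look as the long one but only 62 mm long (y) with four black holes in its top, 34 mm wide (x), 38 mm high (z). Point: its centre, 19 mm above its foot.
- insert_square: Fixed grey insert, 94x152x16 mm, with the square pocket, 66 x 66 mm, 12 mm deep with a white floor, in the middle of its top. Four inserts of this outer size lie side by side, in any arrangement, in a low white tray (200x316 mm, rim 16 mm high). Origin: centre of its underside, 4 mm above the bench; pocket floor 4 mm, top 16 mm above the origin. z up, y along the 152 mm length and the pocket's longer side.
- insert_short: Fixed grey insert, 94x152x16 mm, with the short narrow pocket, 42 mm (x) by 88 mm (y), 12 mm deep with a white floor, in the middle of its top. Four inserts of this outer size lie side by side, in any arrangement, in a low white tray (200x316 mm, rim 16 mm high). Origin: centre of its underside, 4 mm above the bench; pocket floor 4 mm, top 16 mm above the origin. z up, y along the 152 mm length and the pocket's longer side.
- insert_long: Fixed grey insert, 94x152x16 mm, with the long narrow pocket, 42 mm (x) by 138 mm (y), 12 mm deep with a white floor, in the middle of its top. Four inserts of this outer size lie side by side, in any arrangement, in a low white tray (200x316 mm, rim 16 mm high). Origin: centre of its underside, 4 mm above the bench; pocket floor 4 mm, top 16 mm above the origin. z up, y along the 152 mm length and the pocket's longer side.
- insert_wide: Fixed grey insert, 94x152x16 mm, with the wide long pocket, 60 mm (x) by 130 mm (y), 12 mm deep with a white floor, in the middle of its top. Four inserts of this outer size lie side by side, in any arrangement, in a low white tray (200x316 mm, rim 16 mm high). Origin: centre of its underside, 4 mm above the bench; pocket floor 4 mm, top 16 mm above the origin. z up, y along the 152 mm length and the pocket's longer side.
Things that resemble listed ones, but are neither listed nor needed, are in the scene too. Leave any pink look-alike of the part that bears long_block_mid alone.

How it is judged:
By the outcome, as a careful person would: the job done as asked, in the order asked, and still so for the second after the job is handed in, with the robot touching nothing.
It also fails if it takes over 120 s, if anything falls off the work surface, if the arm or the gripper's body presses on something with over 40 N, if the wrist force passes 120 N, or if a joint passes its speed limit or range.

## Robot

A 7-joint arm with a two-finger parallel gripper is mounted at the origin on a cart in front of the work surface, level with it; the furniture and walls round the work are solid. World frame = base frame: x ahead of the robot, y to its left, z up, the work surface at z = 0. Lengths are in mm, angles in rad, forces in N, time in s.
With the tool pointing down it reaches from about 400 to 875 mm from the base axis. Payload 4.4 kg.
Tool frame: the origin (TCP) lies at the very end of the fingers, on their centre line; the grasp point (between the pads) lies 19 mm behind it; z points along the fingers, y is the line along which they close (so a half turn about z gives the same grasp; the last joint's range is limited). The gripper opens to 85 mm and grips with 20 to 120 N. Pads are 22 mm wide; open, the fingers measure 114 mm over their backs; the gripper's body (76 mm by 85 mm) begins 54 mm behind the grasp point. The pads swing forward as they close: fully open they stand 13 mm farther back than shut.
Start: joints at [1.072, 0.628, 0.038, 1.517, -0.027, 0.996, -0.02], TCP at [272.647, -590.069, 231.313] pointing down, gripper open.
Joint ranges: [-3.06, 3.06], [-0.37, 2.12], [-1.25, 1.32], [0.18, 2.47], [-1.1, 4.24], [0.23, 1.98], [-2.94, 2.94]. Speed limits (rad/s): [2.57, 2.57, 3.14, 3.14, 3.14, 3.14, 3.14].

## Interface

Orientations are given as [roll, pitch, yaw] about the fixed x, y, z axes, in that order (R = Rz(yaw) Ry(pitch) Rx(roll)).
In Python, from cell import monitor, viewer, workorder gives the robot as it stands.
- The arm moves only by the tool arm_command, never from a script. Its argument "series" is one flat list of numbers, 5 for each row, row after row: the opening in per cent of the stroke, from 0 (shut) to 100 (fully open), then the shift along the tool's x, y, z in cm, then the turn about the tool's z in degrees. In form: [claw, x, y, z, roll, claw, x, y, z, roll, ...]. A call has exactly 5 rows; each row is the pose to reach, as a shift and turn from the pose commanded when the call began, along the tool's axes at that moment; what a row does not reach only later rows make up. A row lasts 1/12 s, in which the tool goes at most 41.7 mm and 7.16 degrees, less where a joint would pass 70% of its speed; a pose out of reach is approached as far as the arm can. A call with a gripper value outside its range is refused whole. The fingers move at their own pace and stop on an object; the grip force is fixed at half the most. Time passes only in rows, so rows that repeat a pose let the fingers close, or fill a call up. It gives the time, the measured TCP pose, the force, the opening and the grip force at its end, in the units of the state.
- monitor.read_state(): the state, without advancing time (a new reading comes with each control period).
- viewer.get_image(name): name is "side" or "top"; returns (picture, depth): 480x640x3 uint8, red, green, blue; 480x640 float32, mm along the optical axis (not along the pixel's ray), 0 where there is no reading.
- viewer.camera_model(name): a dict with "mtx" (3x3 intrinsics, pixels), "dist_coeffs" ([k1, k2, p1, p2, k3] as OpenCV has them; the pictures are not rectified), "R" (3x3) and "t" (3): a world point X has camera coordinates R X + t. Camera axes: x right, y down, z forward; pixel columns grow to the right and rows downward; lengths in mm; the calibration is good to about 2 mm. A picture is of the moment at which its call begins. camera_model takes no time and is no camera call.
- workorder.finish_job(): hands the job in; it is judged then, once.
The state is a dict: "clock": time; "qpos": joint angles; "qd": joint speeds; "tau": joint torques, N m; "eef_pos": TCP position; "tool_rot": TCP orientation; "force": force on the tool from outside, world axes, zero at the start; "torque": the same for the moment, N m; "width": finger opening in mm; "gripper_force": force on a finger pad.
Only numpy, scipy, OpenCV 4.12 (cv2) and the standard library are available. Lean on these libraries where they do the work, as an engineer would, in place of code of your own. Each camera call takes 0.05 s, during which the arm holds its last target. There are 200 camera calls.

## Working session

There is one attempt and no reset: what is moved stays moved. The work goes in short steps, Python scripts to look and compute and a tool call to move; the robot and the scene stay as the last step left them, time stands still between calls to the robot, and variables do not carry over. Pictures are saved under pics/ and viewed, at most 14 in all, crops included, and the job is handed in when it is done.

Besides the shell and the picture viewer there is one more tool, called after "Emit:" as a command line: name --argument value ..., lists and objects as JSON in quotes. arm_command: Moves the arm, as the interface text tells. Its arguments: {"type":"object","properties":{"series":{"type":"array","items":{"type":"number"}}},"required":["series"]}

```bash
ls; mkdir -p pics
python3 - <<'E'
from cell import monitor, viewer
import cv2,numpy as np
s=monitor.read_state(); print(s)
for n in("top","side"):
    p,d=viewer.get_image(n); cv2.imwrite(f"pics/{n}0.png",p[:,:,::-1]); np.save(f"pics/{n}0d.npy",d); np.save(f"pics/{n}0.npy",p)
    print(viewer.camera_model(n), (d==0).mean())
E
```

```text
pics
{'clock': 0.0, 'qpos': array([ 1.07220345,  0.62937387,  0.03847183,  1.5183995 , -0.02697693,
        0.9962839 , -0.01998526]), 'qd': array([-6.16229286e-05,  1.42552395e-03, -7.29132173e-04,  1.31818031e-03,
        1.19885500e-03,  6.50011177e-06,  9.12352542e-04]), 'tau': array([-1.09138044e-03, -5.63395715e+01,  1.22622952e+00, -1.93442935e+01,
        1.10937614e-02,  1.05314990e-02,  1.90301773e-05]), 'eef_pos': array([ 272.34987761, -589.48586692,  230.36159383]), 'tool_rot': array([-3.13964784e+00,  6.46410962e-05,  4.32795348e-01]), 'force': array([-0.45226088, -0.53487484,  0.16018616]), 'torque': array([-0.01379024,  0.00117924, -0.0200003 ]), 'gripper_force': 0.0, 'width': 85.62820740964689}
{'mtx': array([[437.71108712,   0.        , 319.40272247],
       [  0.        , 437.71108712, 232.46782561],
       [  0.        ,   0.        ,   1.        ]]), 'dist_coeffs': array([-0.09943112,  0.        ,  0.        ,  0.        ,  0.        ]), 'R': array([[ 0.00911444, -0.99995615, -0.0021519 ],
       [-0.99414614, -0.00882975, -0.10768235],
       [ 0.10765863,  0.00312076, -0.99418302]]), 't': array([  76.75351025,  532.53260155, 1394.64087232])} 0.004205729166666667
{'mtx': array([[446.41397171,   0.        , 323.75345286],
       [  0.        , 446.41397171, 243.75174258],
       [  0.        ,   0.        ,   1.        ]]), 'dist_coeffs': array([-0.04728335,  0.        ,  0.        ,  0.        ,  0.        ]), 'R': array([[-0.92551058, -0.37806805, -0.02224211],
       [-0.18255198,  0.4968022 , -0.84844702],
       [ 0.33182064, -0.78118635, -0.52881277]]), 't': array([ 501.15277329,  114.58750212, 1124.11033589])} 0.003899739583333333
```

View pics/top0.png

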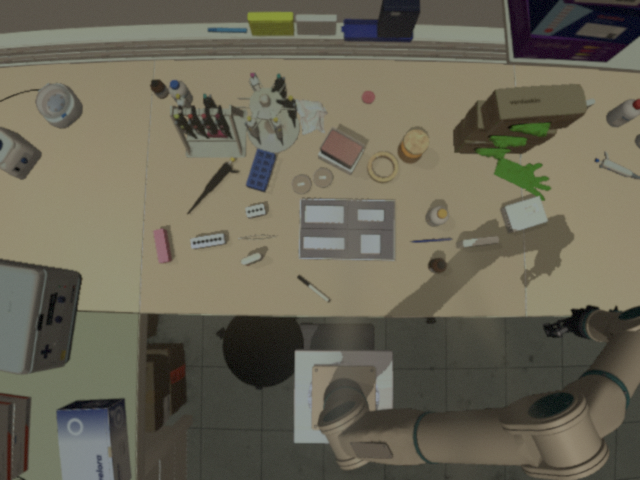

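View pics/side0.png

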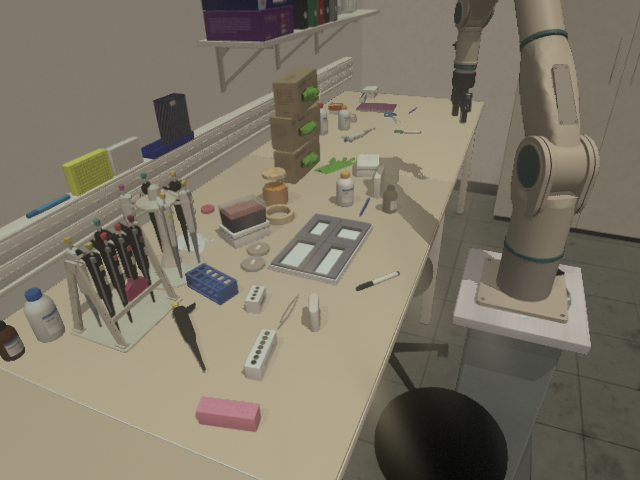

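Candidates seen, as top-image pixels:
- **Bottles:** brown (437,265) is the small one. White with orange cap (438,215) is the big one. Brown (158,88), by the pipettes, is a stray.
- **White slabs:** (481,242), about 37 px long, is the rack. (251,258), about 20 px long, is the timer.
- **Blocks:** (208,241) has seven holes, (256,210) has four, and (162,245) is the pink look-alike.

Next I'll measure these and check them in one close crop.

```bash
cat > h.py <<'E'
from cell import monitor, viewer
import cv2,numpy as np
def cloud(n,d):
    m=viewer.camera_model(n); v,u=np.mgrid[0:480,0:640]
    q=cv2.undistortPoints(np.stack([u,v],-1).reshape(-1,1,2).astype(float),m["mtx"],m["dist_coeffs"]).reshape(480,640,2)
    c=np.dstack([q,np.ones((480,640))])*d[...,None]
    return (c-m["t"])@m["R"]
def rays(n,uv,z):
    m=viewer.camera_model(n)
    q=cv2.undistortPoints(np.array(uv,float).reshape(-1,1,2),m["mtx"],m["dist_coeffs"]).reshape(-1,2)
    r=np.c_[q,np.ones(len(q))]@m["R"]; o=-m["R"].T@m["t"]
    return o+r*((z-o[2])/r[:,2])[:,None]
def rect(xy):
    (c,s,a)=cv2.minAreaRect(np.array(xy,np.float32)); 
    if s[0]<s[1]: a+=90; s=s[::-1]
    a=a-90; a=(a+90)%180-90   # yaw of long side from world y
    return np.round(c,1),np.round(s,1),round(a,1)
def shot(n,tag):
    p,d=viewer.get_image(n); cv2.imwrite(f"pics/{tag}.png",p[:,:,::-1]); np.save(f"pics/{tag}.npy",p); np.save(f"pics/{tag}d.npy",d)
    return p,d
E
python3 - <<'E'
from h import *
p=np.load("pics/top0.npy"); d=np.load("pics/top0d.npy"); P=cloud("top",d)
print("bench z",np.median(P[270:300,350:420,2]))
O={"small":(437,265,14,45),"big":(438,215,14,60),"rack":(481,242,22,55),"timer":(251,258,14,45),"long":(208,241,20,25),"short":(256,210,13,25),"pink":(162,245,20,20)}
for k,(u,v,r,h) in O.items():
    w=P[v-r:v+r,u-r:u+r].reshape(-1,3); z=w[:,2]; t=w[z>h]
    print(k,len(t),"zmax",np.percentile(t[:,2],[50,95]).round(),rect(t[:,:2]),t[:,:2].mean(0).round(1))
# pockets: bright areas in tray
g=cv2.cvtColor(p,cv2.COLOR_RGB2GRAY)
m=(g>150).astype(np.uint8); m[:195]=0;m[265:]=0;m[:,:296]=0;m[:,402:]=0
for c in cv2.findContours(m,cv2.RETR_EXTERNAL,cv2.CHAIN_APPROX_NONE)[0]:
    if cv2.contourArea(c)>80:
        print("pocket",c.reshape(-1,2).mean(0).round(),rect(rays("top",c.reshape(-1,2),8)[:,:2]))
a=cv2.resize(p[190:280,140:520],None,fx=2.1,fy=2.1,interpolation=3)
s=np.load("pics/side0.npy"); b=cv2.resize(s[150:400,190:430],None,fx=1.6,fy=1.6,interpolation=3)
o=np.zeros((a.shape[0]+b.shape[0],798,3),np.uint8);o[:a.shape[0],:a.shape[1]]=a;o[a.shape[0]:,:b.shape[1]]=b
cv2.imwrite("pics/crop0.png",o[:,:,::-1])
E
```

```text
bench z -0.677427086393323
small 202 zmax [70. 91.] (array([ 415.3, -121.6]), array([401.2,  48. ]), 3.7) [ 426.  -286.9]
big 313 zmax [ 93. 120.] (array([ 497.9, -120. ]), array([459.3,  59.5]), 26.7) [ 579.4 -284.4]
rack 290 zmax [77. 83.] (array([ 455. , -204.4]), array([582.6,  31.8]), 12.1) [ 499.  -411.8]
timer 151 zmax [61. 66.] (array([424.8, 200.4]), array([259.5,  44.8]), -10.7) [441.6 292.3]
long 374 zmax [38. 42.] (array([463.6, 285.3]), array([444. ,  71.4]), -13.1) [499.1 442.9]
short 216 zmax [38. 44.] (array([512.9, 186.4]), array([340. ,  66.1]), -39.9) [594.8 287. ]
pink 427 zmax [37. 43.] (array([410.8, 367. ]), array([572.6, 111.1]), -17.3) [481.7 591.3]
pocket [320. 242.] (array([499.7,  78.1]), array([102.8,  29.2]), -2.5)
pocket [322. 214.] (array([597.4,  76.9]), array([99.5, 43.6]), 0.5)
```

View pics/crop0.png

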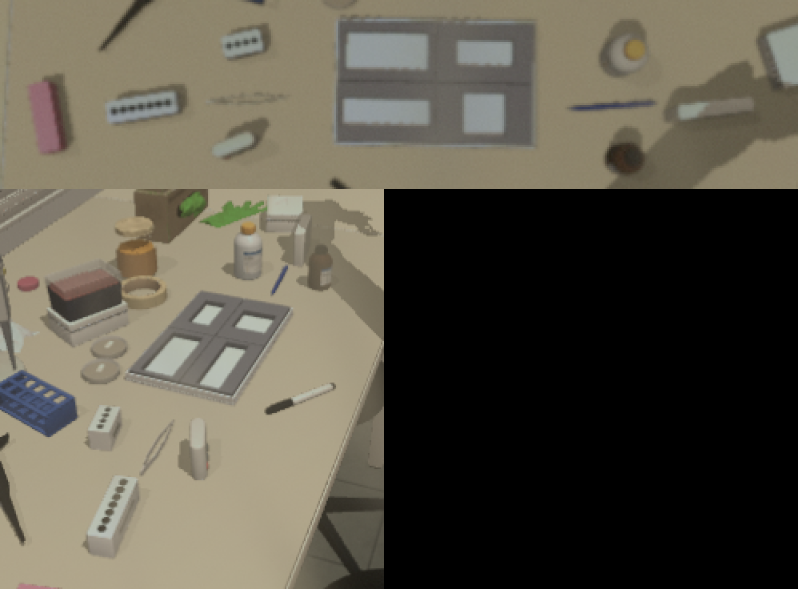

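The crop confirms the choices: seven-hole block, four-hole block, timer, rack (half in shadow), brown bottle and pink bar. Next step: filter out the depth dropouts and repeat the measurement.

```bash
cat >> h.py <<'E'
def top(P,u,v,r,lo,hi):
    w=P[v-r:v+r,u-r:u+r]; m=((w[...,2]>lo)&(w[...,2]<hi)).astype(np.uint8)
    n,l,st,_=cv2.connectedComponentsWithStats(m,connectivity=4); k=1+st[1:,4].argmax()
    t=w[l==k]; return len(t),np.median(t[:,2]).round(1),rect(t[:,:2]),t[:,:2].mean(0).round(1)
E
python3 - <<'E'
from h import *
p=np.load("pics/top0.npy"); d=np.load("pics/top0d.npy"); P=cloud("top",d)
O={"small_cap":(437,265,14,78,105),"small_body":(437,265,14,40,105),"big":(438,215,14,105,140),"rack":(481,242,22,60,100),"timer":(251,258,14,48,80),"long":(208,241,22,26,55),"short":(256,210,15,26,55),"pink":(162,245,22,20,50)}
for k,a in O.items(): print(k,*top(P,*a))
g=cv2.cvtColor(p,cv2.COLOR_RGB2GRAY)
m=(g>120).astype(np.uint8); m[:202]=0;m[258:]=0;m[:,:302]=0;m[:,393:]=0
for c in cv2.findContours(m,cv2.RETR_EXTERNAL,cv2.CHAIN_APPROX_NONE)[0]:
    if cv2.contourArea(c)>80:
        print("pocket",c.reshape(-1,2).mean(0).round(),rect(rays("top",c.reshape(-1,2),8)[:,:2]))
# tray outline: top grey inserts
hsv=cv2.cvtColor(p,cv2.COLOR_RGB2HSV); print(hsv[230,350],hsv[225,310],hsv[285,380])
m=((hsv[...,1]<60)&(g<120)).astype(np.uint8); m[:190]=0;m[270:]=0;m[:,:290]=0;m[:,402:]=0
m=cv2.morphologyEx(m,cv2.MORPH_OPEN,np.ones((3,3)))
c=max(cv2.findContours(m,cv2.RETR_EXTERNAL,cv2.CHAIN_APPROX_NONE)[0],key=cv2.contourArea)
print("inserts",rect(rays("top",c.reshape(-1,2),20)[:,:2]))
# side-view top-surface points
d=np.load("pics/side0d.npy"); P=cloud("side",d)
for k,(u,v,r,a,b) in {"small_cap":(390,190,14,78,105),"rack":(379,180,22,60,100),"timer":(314,308,24,50,80),"long":(261,352,32,30,55)}.items(): print("side",k,*top(P,u,v,r,a,b))
E
```

```text
small_cap 53 88.9 (array([ 427.3, -299.3]), array([25.1, 22.8]), -74.4) [ 427.5 -299. ]
small_body 203 70.1 (array([ 428.2, -297.9]), array([47.1, 46.8]), -48.5) [ 426.8 -293.9]
big 84 116.5 (array([ 585.7, -296.9]), array([29.6, 28.6]), -19.1) [ 585.6 -296. ]
rack 276 76.8 (array([ 503.5, -429.7]), array([122.,  23.]), 7.1) [ 503.  -427.8]
timer 145 60.9 (array([443.8, 298.6]), array([67.2, 22.4]), 22.8) [443.4 298.3]
long 365 37.8 (array([500.5, 447.3]), array([109.4,  35.3]), 9.5) [500.5 447.1]
short 209 37.7 (array([601.5, 292.6]), array([62.3, 35.1]), 12.8) [601.1 292.9]
pink 420 37.2 (array([484.1, 601. ]), array([113.4,  38.2]), -77.3) [483.2 598.7]
pocket [323. 243.] (array([499.9,  67.9]), array([136. ,  38.7]), -1.5)
pocket [370. 244.] (array([497.4, -85.5]), array([60.1, 59.5]), 0.5)
pocket [370. 215.] (array([595.2, -87.5]), array([83.3, 37. ]), -0.1)
pocket [324. 214.] (array([595.9,  66.9]), array([126.3,  53.6]), 0.5)
[ 18  26 100] [15 16 96] [ 21  63 141]
inserts (array([548.9, -10.7]), array([311.8, 199.8]), -0.7)
side small_cap 41 88.3 (array([ 426.6, -295.6]), array([26.2, 20.2]), -23.7) [ 425.1 -294.7]
side rack 139 73.0 (array([ 427.7, -291.3]), array([46.6, 37.3]), 87.1) [ 424.7 -289.2]
side timer 222 61.5 (array([443.1, 301.9]), array([66.7, 22.5]), 22.7) [441.  306.5]
side long 708 37.7 (array([499.7, 448.1]), array([113.2,  35.7]), 11.3) [497.1 452.9]
```

Everything is located. The tray is at yaw ≈ 0, with these pocket centres:

| Pocket | x | y |
|---|---|---|
| square | 498 | -86 |
| short | 595 | -87 |
| long | 500 | 67 |
| wide | 596 | 67 |

Starting with the bottle at (427,-298): move across and turn towards tool yaw 90°, so tool x is world y and tool y is world x.

Emit:
arm_command --series '[100, 2.6, -2, 0, -6.5, 100, 5.2, -4, 0, -13, 100, 7.8, -6, 0, -19.5, 100, 10.4, -8, 0, -26, 100, 13.1, -10, 0, -32.6]'

```text
clock: 0.52
eef_pos: [349.7, -442.8, 231.0]
tool_rot: [-3.141, -0.0, 1.007]
force: [1.0, -0.5, -0.1]
width: 85.6
gripper_force: 0.0
```

Emit:
arm_command --series '[100, 3.3, -0.27, 0, -6.5, 100, 6.6, -0.54, 0, -13, 100, 9.9, -0.8, 0, -19.5, 100, 13.2, -1.1, 0, -26, 100, 16.5, -1.36, 0, -32.6]'

```text
clock: 0.93
eef_pos: [427.3, -296.4, 231.1]
tool_rot: [-3.141, -0.0, 1.576]
force: [1.3, 0.4, -1.5]
width: 85.5
gripper_force: 0.0
```

Emit:
arm_command --series '[100, 0, 0, 3, 0, 100, 0, 0, 6, 0, 100, 0, 0, 9, 0, 100, 0, 0, 10, 0, 100, 0, 0, 10, 0]'

```text
clock: 1.35
eef_pos: [425.2, -296.9, 128.9]
tool_rot: [-3.137, -0.003, 1.571]
force: [-0.1, 0.1, 0.2]
width: 85.3
gripper_force: 0.0
```

Emit:
arm_command --series '[100, 0, 0, 3, 0, 100, 0, 0, 6, 0, 100, 0, 0, 9, 0, 100, 0, 0, 10.7, 0, 100, 0, 0, 10.7, 0]'

```text
clock: 1.77
eef_pos: [426.2, -297.6, 22.6]
tool_rot: [-3.138, -0.002, 1.571]
force: [0.2, 0.8, 0.0]
width: 85.3
gripper_force: 0.0
```

Emit:
arm_command --series '[40, 0, 0, 0, 0, 40, 0, 0, 0, 0, 40, 0, 0, 0, 0, 40, 0, 0, 0, 0, 40, 0, 0, 0, 0]'

```text
clock: 2.18
eef_pos: [428.4, -299.0, 26.5]
tool_rot: [3.138, 0.002, 1.57]
force: [-1.9, -0.4, 6.1]
width: 46.5
gripper_force: 61.2
```

Emit:
arm_command --series '[30, 0, 0, 0, 0, 30, 0, 0, -3, 0, 30, 0, 0, -6, 0, 30, 0, 0, -9, 0, 30, 0, 0, -12, 0]'

```text
clock: 2.6
eef_pos: [427.1, -298.1, 146.9]
tool_rot: [3.14, 0.001, 1.571]
force: [-0.8, 0.6, 0.3]
width: 46.3
gripper_force: 61.7
```

Run:
```python
from h import *
print({k:np.round(v,2) for k,v in monitor.read_state().items() if k in("eef_pos","width","gripper_force","force","tool_rot")})
p,d=shot("side","side1"); cv2.imwrite("pics/c1.png",cv2.resize(p[90:290,280:520],None,fx=2.5,fy=2.5)[:,:,::-1])
```

```text
{'eef_pos': array([ 427.11, -298.11,  146.9 ]), 'tool_rot': array([3.14, 0.  , 1.57]), 'force': array([-0.76,  0.62,  0.31]), 'gripper_force': np.float64(61.72), 'width': np.float64(46.27)}
```

View pics/c1.png

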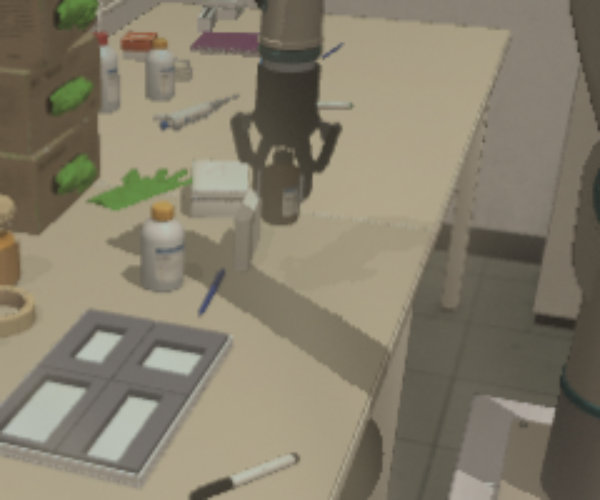

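Emit:
arm_command --series '[30, 3.7, 1.3, 0, 0, 30, 7.5, 2.6, 0, 0, 30, 11.3, 3.9, 0, 0, 30, 15.1, 5.2, 0, 0, 30, 18.8, 6.4, 0, 0]'

```text
clock: 3.07
eef_pos: [492.0, -108.3, 145.6]
tool_rot: [3.139, 0.0, 1.57]
force: [1.8, -0.9, 0.2]
width: 45.9
gripper_force: 61.7
```

Emit:
arm_command --series '[30, 1.2, 0.4, 0, 0, 30, 2.4, 0.7, 0, 0, 30, 2.4, 0.7, 2, 0, 30, 2.4, 0.7, 5, 0, 30, 2.4, 0.7, 7, 0]'

```text
clock: 3.48
eef_pos: [498.5, -85.8, 74.2]
tool_rot: [3.14, 0.0, 1.571]
force: [-0.7, -1.1, -0.6]
width: 46.1
gripper_force: 61.7
```

Emit:
arm_command --series '[30, 0, 0, 0, 0, 30, 0, 0, 1, 0, 30, 0, 0, 2, 0, 30, 0, 0, 3, 0, 30, 0, 0, 3.4, 0]'

```text
clock: 3.9
eef_pos: [498.0, -86.2, 39.7]
tool_rot: [-3.142, 0.0, 1.57]
force: [-0.0, 0.1, -1.1]
width: 46.1
gripper_force: 61.7
```

Emit:
arm_command --series '[30, 0, 0, 0.1, 0, 30, 0, 0, 0.2, 0, 30, 0, 0, 0.3, 0, 30, 0, 0, 0.4, 0, 30, 0, 0, 0.5, 0]'

```text
clock: 4.32
eef_pos: [498.4, -86.1, 35.6]
tool_rot: [3.141, 0.0, 1.571]
force: [-0.6, 0.6, -0.8]
width: 46.3
gripper_force: 61.7
```

Emit:
arm_command --series '[30, 0, 0, 0.05, 0, 30, 0, 0, 0.1, 0, 30, 0, 0, 0.15, 0, 30, 0, 0, 0.2, 0, 30, 0, 0, 0.2, 0]'

```text
clock: 4.73
eef_pos: [498.2, -86.0, 34.5]
tool_rot: [3.141, 0.0, 1.571]
force: [-3.0, 0.1, 11.7]
width: 45.8
gripper_force: 63.1
```

Emit:
arm_command --series '[62, 0, 0, 0, 0, 70, 0, 0, 0, 0, 85, 0, 0, 0, 0, 85, 0, 0, 0, 0, 85, 0, 0, 0, 0]'

```text
clock: 5.15
eef_pos: [498.0, -86.1, 33.2]
tool_rot: [-3.141, -0.0, 1.571]
force: [-0.4, 0.6, 0.3]
width: 72.4
gripper_force: 0.0
```

Emit:
arm_command --series '[85, 0, 0, -1.5, 0, 85, 0, 0, -4.5, 0, 85, 0, 0, -8, 0, 85, 0, 0, -12, 0, 85, 0, 0, -16, 0]'

```text
clock: 5.57
eef_pos: [497.3, -85.9, 194.6]
tool_rot: [-3.14, -0.0, 1.571]
force: [0.4, -0.3, -0.7]
width: 73.0
gripper_force: 0.0
```

Emit:
arm_command --series '[85, 3.9, -0.5, 0, -2.3, 85, 7.7, -1.1, 0, -4.6, 85, 11.6, -1.6, 0, -6.8, 85, 15.4, -2.2, 0, -9.1, 85, 19.3, -2.7, 0, -11.4]'

```text
clock: 5.98
eef_pos: [470.4, 108.2, 193.5]
tool_rot: [3.142, 0.0, 1.771]
force: [0.2, 0.4, 0.2]
width: 72.2
gripper_force: 0.0
```

Emit:
arm_command --series '[85, 3.9, 0.2, 0, -2.3, 85, 7.8, 0.5, 0, -4.6, 85, 11.7, 0.7, 0, -6.8, 85, 15.6, 0.9, 0, -9.1, 85, 19.5, 1.1, 0, -11.4]'

```text
clock: 6.4
eef_pos: [442.6, 301.9, 193.2]
tool_rot: [-3.141, 0.0, 1.971]
force: [0.7, -0.3, -0.1]
width: 72.5
gripper_force: 0.0
```

Emit:
arm_command --series '[85, 0, 0, 3, 0, 85, 0, 0, 6, 0, 85, 0, 0, 9, 0, 85, 0, 0, 10, 0, 85, 0, 0, 10, 0]'

```text
clock: 6.82
eef_pos: [441.7, 299.0, 91.0]
tool_rot: [-3.136, 0.002, 1.969]
force: [-0.1, 0.2, 1.4]
width: 72.2
gripper_force: 0.0
```

Run:
```python
from h import *
print(np.round(monitor.read_state()["eef_pos"],1))
p,d=shot("side","side2"); a=cv2.resize(p[190:370,180:400],None,fx=2.6,fy=2.6)
q,d=shot("top","top2"); b=cv2.resize(q[200:290,300:400],None,fx=2,fy=2)
a[:b.shape[0],:b.shape[1]]=b; cv2.imwrite("pics/c2.png",a[:,:,::-1])
P=cloud("top",d); print(top(P,370,248,20,85,115), top(P,370,248,20,40,115))
```

```text
[441.7 299.   91. ]
(54, np.float64(96.5), (array([498.2, -86.7]), array([22.3, 22.1]), 89.9), array([497.6, -86.7])) (197, np.float64(79.1), (array([497.8, -87.1]), array([49. , 44.7]), 45.2), array([495.7, -84.5]))
```

View pics/c2.png

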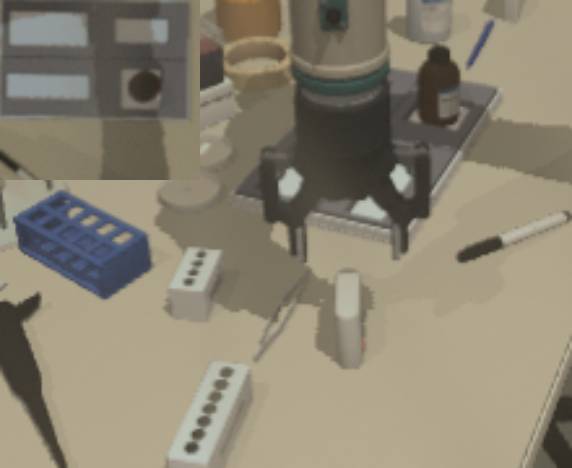

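The crop shows the bottle upright in the square pocket, with its cap top at 97 mm and its axis at (498,-87). The open fingers straddle the timer, so I'll go down and grip.

Emit:
arm_command --series '[85, 0, 0, 2.5, 0, 85, 0, 0, 5, 0, 85, 0, 0, 6.5, 0, 85, 0, 0, 7.2, 0, 85, 0, 0, 7.2, 0]'

```text
clock: 7.33
eef_pos: [443.7, 300.5, 21.6]
tool_rot: [3.141, -0.0, 1.968]
force: [0.5, -0.9, 0.7]
width: 72.4
gripper_force: 0.0
```

Emit:
arm_command --series '[40, 0, 0, 0, 0, 30, 0, 0, 0, 0, 10, 0, 0, 0, 0, 10, 0, 0, 0, 0, 10, 0, 0, 0, 0]'

```text
clock: 7.75
eef_pos: [444.1, 300.7, 22.4]
tool_rot: [3.14, -0.0, 1.969]
force: [-0.1, -1.3, 6.7]
width: 21.5
gripper_force: 58.5
```

Emit:
arm_command --series '[10, 0, 0, 0, 0, 10, 0, 0, 0, 0, 10, 0, 0, 0, 0, 10, 0, 0, 0, 0, 10, 0, 0, 0, 0]'

```text
clock: 8.17
eef_pos: [444.1, 300.7, 22.3]
tool_rot: [3.14, -0.0, 1.969]
force: [-0.6, -0.3, 6.4]
width: 21.6
gripper_force: 58.5
```

Emit:
arm_command --series '[10, 0, 0, -2, 0, 10, 0, 0, -5, 0, 10, 0, 0, -8, 0, 10, 0, 0, -11, 0, 10, 0, 0, -14, 0]'

```text
clock: 8.58
eef_pos: [442.9, 300.0, 162.7]
tool_rot: [-3.141, 0.0, 1.969]
force: [0.1, 0.2, -1.2]
width: 21.4
gripper_force: 58.8
```

Emit:
arm_command --series '[10, -2, 0, 0, 1, 10, -5, -0.1, 0, 2.5, 10, -8, -0.2, 0, 4, 10, -11, -0.3, 0, 6, 10, -13.9, -0.3, 0, 7.6]'

```text
clock: 9.0
eef_pos: [494.4, 169.3, 161.5]
tool_rot: [-3.141, 0.0, 1.835]
force: [0.1, 1.1, -1.3]
width: 21.4
gripper_force: 58.8
```

Emit:
arm_command --series '[10, -2.8, 0.3, 0, 1.5, 10, -5.5, 0.6, 0, 3, 10, -8.3, 0.9, 0, 4.5, 10, -11, 1.2, 0, 6, 10, -13.8, 1.5, 0, 7.6]'

```text
clock: 9.42
eef_pos: [545.1, 40.5, 161.4]
tool_rot: [-3.141, -0.0, 1.702]
force: [0.6, -0.4, -1.6]
width: 21.5
gripper_force: 58.7
```

Emit:
arm_command --series '[10, -2.8, 0.7, 0, 1.5, 10, -6, 1.5, 0, 3, 10, -9, 2.2, 0, 4.5, 10, -12, 3, 0, 6, 10, -13.5, 3.3, 0, 7.6]'

```text
clock: 9.83
eef_pos: [596.5, -92.9, 161.2]
tool_rot: [3.141, 0.003, 1.564]
force: [0.7, -0.9, -0.8]
width: 21.4
gripper_force: 58.7
```

Emit:
arm_command --series '[10, 0, 0, 1.5, 0, 10, 0, 0, 4.5, 0, 10, 0, 0, 7.5, 0, 10, 0, 0, 10, 0, 10, 0, 0, 10.5, 0]'

```text
clock: 10.25
eef_pos: [592.1, -86.6, 52.3]
tool_rot: [-3.134, -0.001, 1.571]
force: [-0.9, 0.8, -0.4]
width: 21.6
gripper_force: 58.8
```

Run:
```python
from h import *
s=monitor.read_state();print(np.round(s["eef_pos"],1),np.round(s["tool_rot"],3))
p,d=shot("side","side3"); a=cv2.resize(p[150:300,260:400],None,fx=4,fy=4)
cv2.imwrite("pics/c3.png",a[:,:,::-1])
```

```text
[592.1 -86.6  52.3] [-3.134e+00 -1.000e-03  1.571e+00]
```

View pics/c3.png

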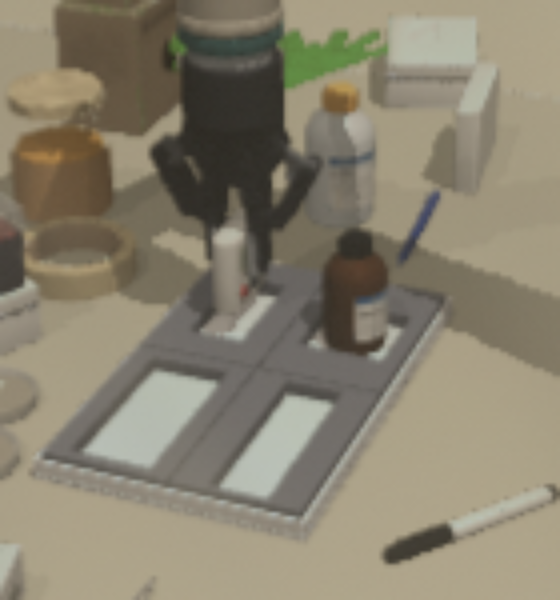

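The timer hangs over the short pocket and is aligned with it, so I'll lower it.

Emit:
arm_command --series '[10, 0, 0, 0, 0, 10, 0, 0, 0.5, 0, 10, 0, 0, 1, 0, 10, 0, 0, 1.5, 0, 10, 0, 0, 1.8, 0]'

```text
clock: 10.72
eef_pos: [595.9, -87.8, 38.5]
tool_rot: [3.141, 0.0, 1.571]
force: [-0.4, -0.6, -0.9]
width: 21.3
gripper_force: 58.8
```

Emit:
arm_command --series '[10, 0, 0, 0.1, 0, 10, 0, 0, 0.2, 0, 10, 0, 0, 0.3, 0, 10, 0, 0, 0.4, 0, 10, 0, 0, 0.5, 0]'

```text
clock: 11.13
eef_pos: [595.8, -87.7, 33.4]
tool_rot: [3.141, 0.0, 1.571]
force: [0.7, 0.3, -0.9]
width: 21.7
gripper_force: 58.8
```

Emit:
arm_command --series '[10, 0, 0, 0.1, 0, 10, 0, 0, 0.2, 0, 10, 0, 0, 0.3, 0, 10, 0, 0, 0.3, 0, 10, 0, 0, 0.3, 0]'

```text
clock: 11.55
eef_pos: [595.7, -87.7, 30.4]
tool_rot: [3.141, 0.0, 1.571]
force: [0.0, 0.1, 0.9]
width: 21.7
gripper_force: 58.9
```

Emit:
arm_command --series '[10, 0, 0, 0.1, 0, 10, 0, 0, 0.15, 0, 10, 0, 0, 0.15, 0, 10, 0, 0, 0.15, 0, 10, 0, 0, 0.15, 0]'

```text
clock: 11.97
eef_pos: [595.7, -87.7, 30.4]
tool_rot: [3.141, 0.0, 1.571]
force: [-3.8, -0.9, 12.5]
width: 21.5
gripper_force: 60.8
```

Emit:
arm_command --series '[30, 0, 0, 0, 0, 40, 0, 0, 0, 0, 60, 0, 0, 0, 0, 60, 0, 0, 0, 0, 60, 0, 0, 0, 0]'

```text
clock: 12.38
eef_pos: [595.6, -87.7, 28.6]
tool_rot: [-3.141, -0.0, 1.571]
force: [0.3, -0.6, 0.9]
width: 50.9
gripper_force: 0.0
```

Emit:
arm_command --series '[60, 0, 0, -1.5, 0, 60, 0, 0, -4.5, 0, 60, 0, 0, -8, 0, 60, 0, 0, -12, 0, 60, 0, 0, -16, 0]'

```text
clock: 12.8
eef_pos: [594.9, -87.6, 189.9]
tool_rot: [-3.14, -0.0, 1.571]
force: [0.6, -0.3, 0.8]
width: 51.3
gripper_force: 0.0
```

Emit:
arm_command --series '[85, -3.4, -0.9, 0, -0.7, 85, -6.8, -1.8, 0, -1.4, 85, -10.2, -2.8, 0, -2.1, 85, -13.7, -3.7, 0, -2.8, 85, -17.1, -4.6, 0, -3.5]'

```text
clock: 13.22
eef_pos: [548.8, -260.4, 188.9]
tool_rot: [-3.141, 0.0, 1.632]
force: [0.7, -0.6, 0.1]
width: 72.6
gripper_force: 0.0
```

Emit:
arm_command --series '[85, -3.4, -1.1, 0, -0.7, 85, -6.8, -2.3, 0, -1.4, 85, -10.2, -3.4, 0, -2.1, 85, -13.7, -4.6, 0, -2.8, 85, -16.7, -5.6, 0, -3.6]'

```text
clock: 13.63
eef_pos: [502.3, -431.7, 188.5]
tool_rot: [-3.141, 0.001, 1.694]
force: [0.3, -0.2, -0.2]
width: 72.3
gripper_force: 0.0
```

Run:
```python
from h import *
p,d=shot("side","side4"); P=cloud("side",d)
q,e=shot("top","top4"); Q=cloud("top",e)
print("timer",top(Q,370,215,22,50,90)); print("side rack",top(P,379,175,18,62,90)); print("side timer",top(P,316,228,24,50,85))
s=monitor.read_state();print(np.round(s["eef_pos"],1),np.round(s["tool_rot"],3))
a=cv2.resize(p[100:280,270:450],None,fx=3.2,fy=3.2); cv2.imwrite("pics/c4.png",a[:,:,::-1])
```

```text
timer (155, np.float64(68.4), (array([596.1, -88. ]), array([66.1, 24. ]), -0.3), array([595.4, -87.8]))
side rack (129, np.float64(78.8), (array([ 502.3, -426.8]), array([129.1,  23.1]), 6.6), array([ 499.3, -417.4]))
side timer (145, np.float64(68.3), (array([593.9, -87.7]), array([72.2, 23.9]), -2.0), array([591.8, -80. ]))
[ 499.4 -437.   187.9] [-3.138  0.004  1.685]
```

View pics/c4.png

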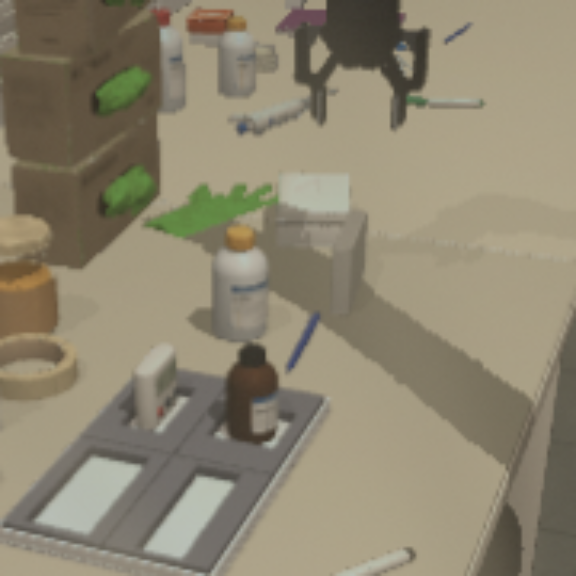

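The timer is seated upright, top at 68 mm and centred on the pocket. The rack centre is (503,-428), right below the tool. Descend in two steps.

Emit:
arm_command --series '[85, 0, 0, 0, 0, 85, 0, 0, 3, 0, 85, 0, 0, 6, 0, 85, 0, 0, 8, 0, 85, 0, 0, 8.5, 0]'

```text
clock: 14.15
eef_pos: [502.7, -425.1, 100.0]
tool_rot: [-3.137, -0.006, 1.697]
force: [-0.4, -0.3, -0.1]
width: 72.7
gripper_force: 0.0
```

Emit:
arm_command --series '[85, 0, 0, 0, 0, 85, 0, 0, 0, 0, 85, 0, 0, 2.5, 0, 85, 0, 0, 5, 0, 85, 0, 0, 6.8, 0]'

```text
clock: 14.57
eef_pos: [505.1, -429.1, 36.7]
tool_rot: [3.139, 0.002, 1.695]
force: [-1.0, 0.1, 0.1]
width: 72.8
gripper_force: 0.0
```

Emit:
arm_command --series '[75, 0, 0, 0, 0, 50, 0, 0, 0, 0, 25, 0, 0, 0, 0, 10, 0, 0, 0, 0, 10, 0, 0, 0, 0]'

```text
clock: 14.98
eef_pos: [505.4, -429.7, 38.0]
tool_rot: [3.139, 0.003, 1.695]
force: [-0.3, -0.7, 5.9]
width: 21.5
gripper_force: 59.2
```

Emit:
arm_command --series '[10, 0, 0, 0, 0, 10, 0, 0, 0, 0, 10, 0, 0, 0, 0, 10, 0, 0, 0, 0, 10, 0, 0, 0, 0]'

```text
clock: 15.4
eef_pos: [505.4, -429.7, 38.0]
tool_rot: [3.139, 0.003, 1.695]
force: [0.4, 0.5, 6.8]
width: 21.3
gripper_force: 59.2
```

Emit:
arm_command --series '[10, 0, 0, -2, 0, 10, 0, 0, -5, 0, 10, 0, 0, -8, 0, 10, 0, 0, -12, 0, 10, 0, 0, -15, 0]'

```text
clock: 15.82
eef_pos: [504.4, -429.1, 189.2]
tool_rot: [3.14, 0.002, 1.695]
force: [0.4, -0.9, -0.9]
width: 21.2
gripper_force: 58.7
```

Emit:
arm_command --series '[10, 2, 0.2, 0, 0.5, 10, 5.5, 0.6, 0, 1, 10, 9, 1, 0, 1.5, 10, 12.7, 1.5, 0, 2, 10, 16.4, 1.9, 0, 2.4]'

```text
clock: 16.23
eef_pos: [502.4, -262.4, 186.6]
tool_rot: [3.14, 0.001, 1.652]
force: [1.3, -0.3, -1.0]
width: 21.6
gripper_force: 58.7
```

Emit:
arm_command --series '[10, 3.3, 0.2, 0, 0.5, 10, 6.6, 0.5, 0, 1, 10, 9.9, 0.7, 0, 1.5, 10, 13.2, 1, 0, 2, 10, 16.5, 1.2, 0, 2.4]'

```text
clock: 16.65
eef_pos: [501.0, -96.8, 186.6]
tool_rot: [3.14, 0.0, 1.61]
force: [1.2, -0.3, -0.6]
width: 21.4
gripper_force: 58.7
```

Emit:
arm_command --series '[10, 3.7, 0.1, 0, 0.5, 10, 7.4, 0.2, 0, 1, 10, 11, 0.4, 0, 1.5, 10, 14.5, 0.5, 0, 2, 10, 16.5, 0.5, 0, 2.3]'

```text
clock: 17.07
eef_pos: [499.3, 71.8, 186.7]
tool_rot: [3.14, -0.003, 1.575]
force: [-0.1, -0.1, -1.4]
width: 21.6
gripper_force: 58.6
```

Emit:
arm_command --series '[10, 0, 0, 0, 0, 10, 0, 0, 3, 0, 10, 0, 0, 6, 0, 10, 0, 0, 9, 0, 10, 0, 0, 10.5, 0]'

```text
clock: 17.48
eef_pos: [498.0, 65.7, 78.7]
tool_rot: [-3.139, 0.001, 1.57]
force: [0.5, 0.0, -0.7]
width: 21.9
gripper_force: 58.7
```

Run:
```python
from h import *
p,d=shot("side","side5"); s=monitor.read_state();print(np.round(s["eef_pos"],1),np.round(s["tool_rot"],3))
a=cv2.resize(p[160:300,240:400],None,fx=4,fy=4); cv2.imwrite("pics/c5.png",a[:,:,::-1])
```

```text
[496.9  65.5  77.1] [-3.136e+00  2.000e-03  1.570e+00]
```

View pics/c5.png

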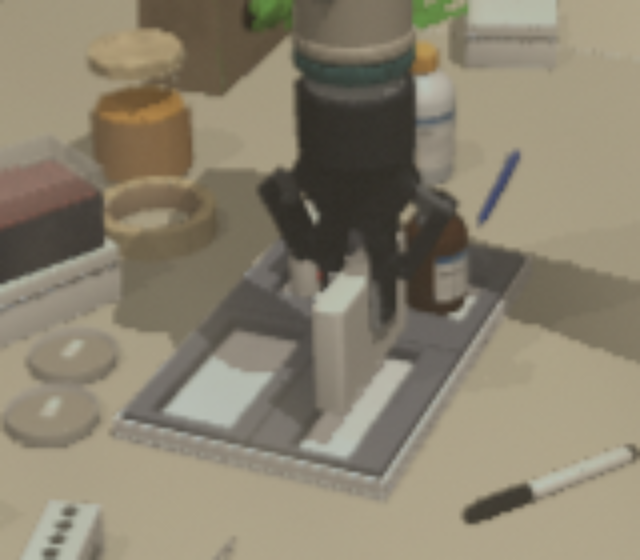

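The rack hangs upright over the long pocket, its near end at crop (330,400) above the pocket. I'll lower it.

Emit:
arm_command --series '[10, 0, 0, 0, 0, 10, 0, 0, 0.8, 0, 10, 0, 0, 1.6, 0, 10, 0, 0, 2.2, 0, 10, 0, 0, 2.6, 0]'

```text
clock: 17.95
eef_pos: [499.6, 66.6, 54.7]
tool_rot: [3.141, 0.0, 1.57]
force: [0.3, 0.3, -0.5]
width: 21.3
gripper_force: 58.7
```

Emit:
arm_command --series '[10, 0, 0, 0.1, 0, 10, 0, 0, 0.2, 0, 10, 0, 0, 0.3, 0, 10, 0, 0, 0.4, 0, 10, 0, 0, 0.5, 0]'

```text
clock: 18.37
eef_pos: [499.6, 66.9, 50.0]
tool_rot: [3.141, -0.0, 1.571]
force: [0.2, -0.1, -0.9]
width: 21.6
gripper_force: 58.7
```

Emit:
arm_command --series '[10, 0, 0, 0.1, 0, 10, 0, 0, 0.15, 0, 10, 0, 0, 0.2, 0, 10, 0, 0, 0.2, 0, 10, 0, 0, 0.2, 0]'

```text
clock: 18.78
eef_pos: [499.4, 66.8, 47.8]
tool_rot: [3.142, -0.0, 1.571]
force: [0.3, -0.5, -0.8]
width: 21.3
gripper_force: 58.7
```

Emit:
arm_command --series '[10, 0, 0, 0.1, 0, 10, 0, 0, 0.15, 0, 10, 0, 0, 0.2, 0, 10, 0, 0, 0.25, 0, 10, 0, 0, 0.25, 0]'

```text
clock: 19.2
eef_pos: [499.3, 66.9, 46.0]
tool_rot: [3.141, 0.0, 1.571]
force: [-1.4, 0.0, 7.1]
width: 21.5
gripper_force: 59.8
```

Emit:
arm_command --series '[30, 0, 0, 0, 0, 40, 0, 0, 0, 0, 60, 0, 0, 0, 0, 60, 0, 0, 0, 0, 60, 0, 0, 0, 0]'

```text
clock: 19.62
eef_pos: [499.4, 66.8, 45.2]
tool_rot: [-3.142, 0.0, 1.571]
force: [0.1, -0.3, -0.6]
width: 51.1
gripper_force: 0.0
```

Emit:
arm_command --series '[60, 0, 0, -1.5, 0, 60, 0, 0, -4.5, 0, 60, 0, 0, -8, 0, 60, 0, 0, -11, 0, 60, 0, 0, -13, 0]'

```text
clock: 20.03
eef_pos: [500.2, 67.1, 178.0]
tool_rot: [3.139, -0.001, 1.571]
force: [0.4, 0.5, -0.0]
width: 51.3
gripper_force: 0.0
```

Emit:
arm_command --series '[80, 3.8, 0, 0, -1, 80, 7.6, 0, 0, -2, 80, 11.4, 0, 0, -3, 80, 15.2, 0, 0, -4, 80, 19, 0, 0, -5]'

```text
clock: 20.45
eef_pos: [499.1, 258.3, 175.4]
tool_rot: [3.142, 0.0, 1.658]
force: [0.9, -0.2, 0.2]
width: 68.2
gripper_force: 0.0
```

Emit:
arm_command --series '[80, 3.9, 0.4, 0, -1, 80, 7.8, 0.7, 0, -2, 80, 11.7, 1.1, 0, -3, 80, 15.5, 1.4, 0, -4, 80, 19, 1.8, 0, -5]'

```text
clock: 20.87
eef_pos: [499.7, 450.1, 175.1]
tool_rot: [-3.141, -0.0, 1.747]
force: [0.3, 1.1, 0.2]
width: 68.1
gripper_force: 0.0
```

Emit:
arm_command --series '[80, 0, 0, 0, 0, 80, 0, 0, 3, 0, 80, 0, 0, 6, 0, 80, 0, 0, 9, 0, 80, 0, 0, 10.3, 0]'

```text
clock: 21.28
eef_pos: [498.8, 445.2, 68.1]
tool_rot: [-3.136, 0.004, 1.745]
force: [-0.4, -0.7, -1.4]
width: 68.1
gripper_force: 0.0
```

Run:
```python
from h import *
q,e=shot("top","top6"); Q=cloud("top",e)
p,d=shot("side","side6"); P=cloud("side",d); s=monitor.read_state();print(np.round(s["eef_pos"],1),np.round(s["tool_rot"],3))
print("rack",top(Q,322,243,26,60,105)); print("side long",top(P,261,352,32,30,50))
a=cv2.resize(p[190:390,180:400],None,fx=2.9,fy=2.9); cv2.imwrite("pics/c6.png",a[:,:,::-1])
```

```text
[499.2 445.7  69.4] [-3.137  0.004  1.745]
rack (300, np.float64(84.9), (array([498.1,  65.5]), array([116.2,  21.6]), 0.3), array([497.7,  65.2]))
side long (694, np.float64(37.7), (array([499.9, 448.5]), array([112. ,  35.4]), 11.0), array([497.4, 453.4]))
```

View pics/c6.png

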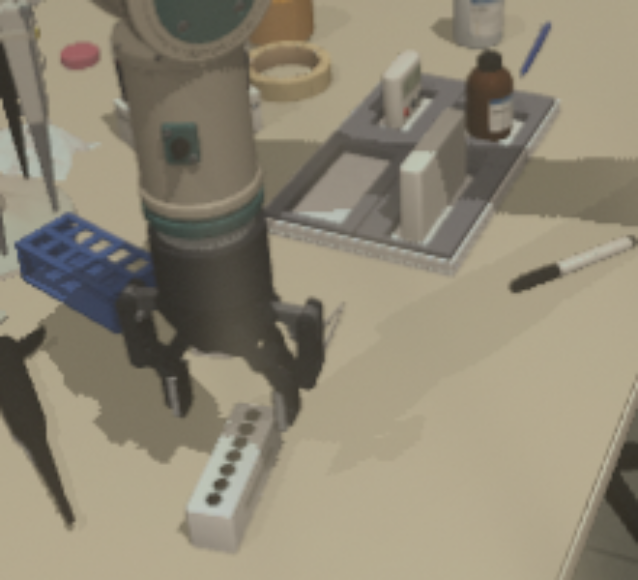

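The rack is seated upright, top at 85 mm and centre (498,66). The fingers straddle the seven-hole block. Descend and grip it high.

Emit:
arm_command --series '[80, 0, 0, 0, 0, 80, 0, 0, 1.5, 0, 80, 0, 0, 3.5, 0, 80, 0, 0, 5.3, 0, 80, 0, 0, 5.9, 0]'

```text
clock: 21.8
eef_pos: [501.0, 447.6, 13.4]
tool_rot: [3.141, -0.0, 1.745]
force: [0.4, -0.9, -0.0]
width: 68.5
gripper_force: 0.0
```

Emit:
arm_command --series '[70, 0, 0, 0, 0, 50, 0, 0, 0, 0, 25, 0, 0, 0, 0, 20, 0, 0, 0, 0, 20, 0, 0, 0, 0]'

```text
clock: 22.22
eef_pos: [502.0, 448.9, 15.5]
tool_rot: [3.138, -0.002, 1.745]
force: [0.0, 0.1, 6.2]
width: 32.7
gripper_force: 61.1
```

Emit:
arm_command --series '[20, 0, 0, 0, 0, 20, 0, 0, 0, 0, 20, 0, 0, 0, 0, 20, 0, 0, 0, 0, 20, 0, 0, 0, 0]'

```text
clock: 22.63
eef_pos: [502.0, 448.8, 15.5]
tool_rot: [3.138, -0.002, 1.745]
force: [-0.1, 0.3, 6.7]
width: 33.1
gripper_force: 61.1
```

Emit:
arm_command --series '[20, 0, 0, -2, 0, 20, 0, 0, -5, 0, 20, 0, 0, -8, 0, 20, 0, 0, -11, 0, 20, 0, 0, -13, 0]'

```text
clock: 23.05
eef_pos: [501.5, 448.6, 146.9]
tool_rot: [3.138, -0.002, 1.745]
force: [-0.2, 1.3, -1.2]
width: 33.1
gripper_force: 60.2
```

Emit:
arm_command --series '[20, -1.5, 0.1, 0, 0.5, 20, -4, 0.3, 0, 1, 20, -7, 0.5, 0, 2, 20, -10, 0.7, 0, 2.7, 20, -13, 0.9, 0, 3.3]'

```text
clock: 23.47
eef_pos: [531.9, 318.4, 142.5]
tool_rot: [-3.14, 0.002, 1.687]
force: [1.1, -0.1, -1.3]
width: 32.7
gripper_force: 60.2
```

Emit:
arm_command --series '[20, -2.6, 0.3, 0, 0.7, 20, -5.2, 0.7, 0, 1.4, 20, -7.8, 1, 0, 2, 20, -10.4, 1.4, 0, 2.7, 20, -13, 1.7, 0, 3.3]'

```text
clock: 23.88
eef_pos: [563.9, 191.4, 142.6]
tool_rot: [-3.14, 0.001, 1.629]
force: [0.1, 0.5, -1.6]
width: 32.6
gripper_force: 60.2
```

Emit:
arm_command --series '[20, -3, 0.6, 0, 0.8, 20, -6, 1.1, 0, 1.6, 20, -9, 1.7, 0, 2.4, 20, -11.5, 2.2, 0, 3, 20, -12.8, 2.4, 0, 3.4]'

```text
clock: 24.3
eef_pos: [595.7, 61.6, 142.4]
tool_rot: [-3.14, 0.004, 1.565]
force: [-1.0, -0.6, -1.8]
width: 33.2
gripper_force: 60.2
```

Emit:
arm_command --series '[20, 0, 0, 0, 0, 20, 0, 0, 2, 0, 20, 0, 0, 5, 0, 20, 0, 0, 7.5, 0, 20, 0, 0, 8.5, 0]'

```text
clock: 24.72
eef_pos: [592.6, 69.3, 55.0]
tool_rot: [-3.136, -0.001, 1.573]
force: [-0.8, -0.4, -1.9]
width: 32.8
gripper_force: 60.1
```

Run:
```python
from h import *
p,d=shot("side","side7"); s=monitor.read_state();print(np.round(s["eef_pos"],1),np.round(s["tool_rot"],3))
a=cv2.resize(p[160:300,240:400],None,fx=4,fy=4); cv2.imwrite("pics/c7.png",a[:,:,::-1])
```

```text
[592.4  69.1  54.5] [-3.135 -0.     1.573]
```

View pics/c7.png

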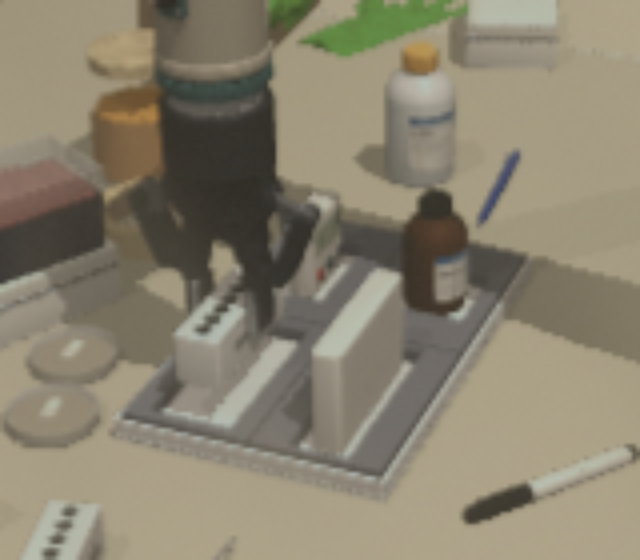

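Emit:
arm_command --series '[20, 0, 0, 0, 0, 20, 0, 0, 0.8, 0, 20, 0, 0, 1.6, 0, 20, 0, 0, 2.2, 0, 20, 0, 0, 2.7, 0]'

```text
clock: 25.18
eef_pos: [596.0, 67.7, 31.2]
tool_rot: [3.141, 0.0, 1.571]
force: [-0.7, -0.1, -1.3]
width: 32.6
gripper_force: 60.1
```

Emit:
arm_command --series '[20, 0, 0, 0.1, 0, 20, 0, 0, 0.2, 0, 20, 0, 0, 0.3, 0, 20, 0, 0, 0.4, 0, 20, 0, 0, 0.5, 0]'

```text
clock: 25.6
eef_pos: [596.1, 67.7, 26.5]
tool_rot: [3.141, -0.0, 1.571]
force: [0.2, -0.6, -1.5]
width: 33.0
gripper_force: 60.1
```

Emit:
arm_command --series '[20, 0, 0, 0.1, 0, 20, 0, 0, 0.15, 0, 20, 0, 0, 0.2, 0, 20, 0, 0, 0.2, 0, 20, 0, 0, 0.2, 0]'

```text
clock: 26.02
eef_pos: [595.8, 67.7, 24.4]
tool_rot: [3.142, -0.0, 1.571]
force: [-0.6, 0.1, -1.4]
width: 32.9
gripper_force: 60.1
```

Emit:
arm_command --series '[20, 0, 0, 0.1, 0, 20, 0, 0, 0.15, 0, 20, 0, 0, 0.2, 0, 20, 0, 0, 0.2, 0, 20, 0, 0, 0.2, 0]'

```text
clock: 26.43
eef_pos: [596.0, 67.7, 23.5]
tool_rot: [3.141, 0.0, 1.571]
force: [-2.5, -0.3, 7.6]
width: 32.7
gripper_force: 61.3
```

Emit:
arm_command --series '[45, 0, 0, 0, 0, 52, 0, 0, 0, 0, 60, 0, 0, 0, 0, 60, 0, 0, 0, 0, 60, 0, 0, 0, 0]'

```text
clock: 26.85
eef_pos: [595.8, 67.7, 22.2]
tool_rot: [-3.141, -0.0, 1.571]
force: [-0.3, -0.5, -0.2]
width: 51.4
gripper_force: 0.0
```

Emit:
arm_command --series '[60, 0, 0, -1.5, 0, 60, 0, 0, -4.5, 0, 60, 0, 0, -8, 0, 60, 0, 0, -12, 0, 60, 0, 0, -16, 0]'

```text
clock: 27.27
eef_pos: [595.1, 67.6, 183.5]
tool_rot: [-3.14, 0.0, 1.571]
force: [0.9, 0.1, -0.7]
width: 51.2
gripper_force: 0.0
```

Emit:
arm_command --series '[60, 3, 0, -1, 0, 60, 7, 0, -2, 0, 60, 11, 0, -3, 0, 60, 15, 0, -4, 0, 60, 18, 0, -4, 0]'

```text
clock: 27.68
eef_pos: [596.0, 252.7, 224.8]
tool_rot: [3.138, -0.004, 1.573]
force: [0.3, 0.1, 0.4]
width: 50.8
gripper_force: 0.0
```

Run:
```python
from h import *
q,e=shot("top","top8"); Q=cloud("top",e)
p,d=shot("side","side8")
for k,a in {"bottle":(370,248,20,85,115),"big":(438,215,14,105,140),"rack":(322,243,26,60,105),"timer":(370,215,22,50,90),"long":(322,214,24,32,60),"short":(256,210,15,26,55)}.items(): print(k,*top(Q,*a))
a=np.hstack([cv2.resize(q[190:270,290:460],(400,188)),np.zeros((188,400,3),np.uint8)]); b=cv2.resize(p[150:300,220:430],(560,400)); b=np.hstack([b,np.zeros((400,240,3),np.uint8)])
cv2.imwrite("pics/c8.png",np.vstack([a,b])[:,:,::-1])
```

```text
bottle 57 97.1 (array([498.1, -88.1]), array([26.3, 22.4]), -2.6) [497.8 -86.9]
big 84 115.6 (array([ 586.1, -296.8]), array([31.3, 27.8]), -11.2) [ 585.4 -296.6]
rack 218 84.9 (array([498.2,  52.7]), array([90.4, 21.6]), 0.4) [498.2  49.8]
timer 151 68.3 (array([596.7, -88.1]), array([65.8, 22.8]), 0.7) [595.6 -88.3]
long 360 45.8 (array([595.6,  65.7]), array([107.2,  35.1]), -0.3) [594.3  65.2]Traceback (most recent call last):
  File "<stdin>", line 4, in <module>
  File "h.py", line 23, in top
    n,l,st,_=cv2.connectedComponentsWithStats(m,connectivity=4); k=1+st[1:,4].argmax()
                                                                     ~~~~~~~~~~~~~~~^^
ValueError: attempt to get argmax of an empty sequence
```

Run:
```python
from h import *
p=np.load("pics/side8.npy"); cv2.imwrite("pics/c9.png",cv2.resize(p[140:400,180:430],(577,600))[:,:,::-1])
```

```text
(no output)
```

View pics/c9.png

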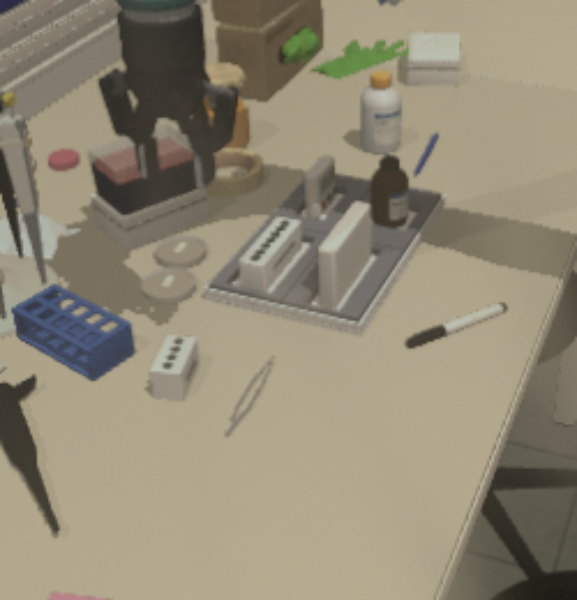

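All four parts are seated upright in their own pockets. The big bottle, the short block and the pink bar haven't moved, and the gripper is clear of everything. Handing in.

```bash
python3 -c "
from cell import workorder; print(workorder.finish_job())"
```

```text
the job is handed in; nothing more can be done
None
```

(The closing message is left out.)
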